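Open the veneer press and hold its lid up

TASK

The veneer press needs opening: wind its crank counter-clockwise through its whole turn to the stop so that the clamp bar comes off the lid, then, before touching the bolt at the left, gently tug the lid up by its pull to learn whether its catch has caught. If it has, slide the bolt away from the box to release it; then lift the lid by its pull to about two thirds open, well past halfway, and finish while still holding it there by the pull. Do not wrench at a caught lid, and leave the other things on the table where they are.

Things in the scene. Friction and masses are not known exactly. Their poses are not given: they have to be found in the camera images.
- press: Veneer press, fixed. Origin: centre of its steel base plate's underside (x -100..100, y -230..190, 12 mm thick), on the table; x from front to back, y to its left, z up; only yaw varies, front roughly to the robot. In mm: plywood box x -80..80, y -90..90, lid top at z 84 (battens to 92); grey latch block x -85..-35, y 102..182, top z 60, carrying the bolt.
- crank_axis (a point): Point on the crank's vertical axis at the knob's grip height, press frame (-30, -170, 142) mm. Below it a grey gearbox: press x -75..15, y -215..-125, top z 100 mm.
- knob_grip (a point): Grip point of the crank's upright black knob (cylinder 20 mm across, z 116 to 158 mm; it spins freely on its stud), 45 mm from the crank's axis. The steel crank arm below it ends at z 116 mm.
- crank (a joint): Turn of the crank, rad. At 0 the knob is straight in front of its axis (press -x) and the bar clamps the lid; grows counter-clockwise seen from above, to a stop at 7.2. Starts at 0 to 0.6. Each radian draws the clamp bar back 5 mm; clear of the lid from 5.6 on. About 2.5 N at the knob; stays where left.
- dog: Flat steel clamp bar 22 x 100 x 10 mm that reaches out of the gearbox over the right edge of the lid; drawn back into the gearbox (press -y) by the crank. Origin: middle of its underside; z 86 to 96 mm.
- lid_hinge (a point): Middle of the lid's hinge line (along press y) at the back of the box. Press frame (80, 0, 72) mm.
- lid (a joint): Opening of the lid, rad: 0 shut, grows as the front edge rises, stop at 1.45. Falls shut from any angle unless held; 2 to 4 N at the pull lift it. If its hidden catch is caught it stops after about 0.06 rad (12 mm at the pull); if not it swings on freely. Nothing outside shows which: only a tug tells.
- pull: The lid's pull: wooden tongue 50 (x) x 14 (y) x 24 (z) mm, level, in the middle of the lid's front edge. Origin at its centre, 187 mm in front of the hinge line and 6 mm above it, 78 mm high when shut; turns with the lid. Grip it by its two sides (along press y); the fingers may pivot on it as the lid swings.
- pull_grip (a point): Grip point on the pull, 195 mm in front of the hinge line and 6 mm above it, 33 mm in front of the lid's edge. Press frame, lid shut: (-115, 0, 78) mm.
- bolt: Catch bolt: steel slide with an upright post (14 mm across, z 60 to 104 mm) on the latch block left of the box. Origin at the post's foot, press frame (-60, 120 to 126, 60) mm at the start. Slides in press +y (away from the box) to a stop at y = 154 mm, where the lid is surely released; about 3 N; stays where left.
- bolt_grip (a point): Grip point on the bolt's post, 28 mm above its foot, 88 mm above the table. Can be gripped from front and back (along press x) or pushed.
- tongue: Steel tongue of the bolt (12 x 70 x 10 mm), fixed to it, reaching through the wall into the box out of sight; centre 30 mm to the -y side of the post, 10 mm below its foot. It bears the load when a caught lid is pulled.
- tape_wide: loose roll of cream tape lying flat, 90 mm across, 22 mm high. Origin: centre of its underside. Bystander: leave where it is.
- tape_narrow: loose roll of red tape lying flat, 80 mm across, 18 mm high. Origin: centre of its underside. Bystander: leave where it is.
- glue: loose white glue stick standing, 32 mm across, 95 mm tall. Origin: centre of its underside. Bystander: leave where it is.
- screwdriver: loose screwdriver with amber handle, lying. Bystander: leave where it is.
- batten: loose wooden strip 220 x 30 x 20 mm, lying. Origin: centre of its underside. Bystander: leave where it is.
- pencil: loose yellow pencil 160 mm long, lying. Bystander: leave where it is.
- sander: loose cork sanding block 100 x 50 x 35 mm. Origin: centre of its underside. Bystander: leave where it is.

How it is judged:
By the outcome, as a careful person would: the job done as asked, in the order asked, and still so for the second after the job is handed in, while the arm keeps its last pose, push and grip.
It also fails if it takes over 72 s, if anything falls off the work surface, if the arm or the gripper's body presses on something with over 40 N, if the wrist force passes 120 N, or if a joint passes its speed limit or range.

ROBOT

A 7-joint arm with a two-finger parallel gripper is mounted at the origin on the work surface. World frame = base frame: x ahead of the robot, y to its left, z up, the work surface at z = 0. Lengths are in mm, angles in rad, forces in N, time in s.
With the tool pointing down it reaches from about 425 to 1025 mm from the base axis. Payload 9.4 kg.
Tool frame: the origin (TCP) lies at the very end of the fingers, on their centre line; the grasp point (between the pads) lies 19 mm behind it (env.grip_depth is the distance from the TCP to the grasp point, in mm); x points along the fingers, y is the direction in which the jaws open and shut, and the axes are right-handed (so a half turn about x gives the same grasp; the last joint's range is limited). The gripper opens to 93 mm and grips with 3 to 60 N. Pads are 15 mm wide; open, the fingers measure 128 mm over their backs; the gripper's body (75 mm by 188 mm) begins 65 mm behind the grasp point.
Start: joints at [1.049, 0.599, -0.003, 1.599, 0.002, 0.943, -0.08], TCP at [311.941, -654.459, 218.618] pointing down, gripper open.
Joint ranges: [-2.57, 2.57], [-0.35, 1.97], [-1.29, 1.29], [0.11, 2.56], [-1.05, 4.19], [0.11, 1.86], [-2.63, 2.63]. Speed limits (rad/s): [2.22, 2.22, 3.01, 3.01, 3.14, 3.14, 3.14].

INTERFACE

Orientations are given as a 3x3 rotation matrix whose columns are the frame's x, y, z axes.
In Python, from workcell import env gives the robot as it stands.
- The arm moves only by the tool arm_command, never from a script. Its argument "targets" is one flat list of numbers, 6 for each row, row after row: the shift along the tool's x, y, z in mm, then the turn, a rotation vector about the tool's x, y, z in degrees. In form: [tx, ty, tz, wx, wy, wz, tx, ty, tz, wx, wy, wz, ...]. A call has 1 to 12 rows; each row is the pose to reach, as a shift and turn from the pose measured when the call began, along the tool's axes at that moment; what a row does not reach only later rows make up. A row lasts 1/8 s, in which the tool goes at most 62.5 mm and 10.7 degrees, less where a joint would pass 70% of its speed; a pose out of reach is approached as far as the arm can. A call with a gripper value outside its range is refused whole. "gripper" is the finger opening in mm, from 0 to 93, set as the call begins (left out, the last holds). The fingers move at their own pace and stop on an object; "grip_force" is the grip in N (left out, the last holds). Time passes only in rows, so rows that repeat a pose let the fingers close. It gives the time, the measured TCP pose, the force and the opening at its end, in the units of the state.
- env.get_state(): the state, without advancing time (a new reading comes with each control period).
- env.camera(name): name is "scene" or "top" or "wrist"; returns a dict with "image" (420x560x3 uint8, red, green, blue), "mtx" (3x3 intrinsics, pixels), "eye" and "orientation" of the camera in the world. Camera axes: x right, y up, looking along -z (the intrinsics and any distortion apply to the point x, -y, -z); pixel columns grow to the right and rows downward; lengths in mm; the calibration is good to about 2 mm. A picture is of the moment at which its call begins. There is no depth.
- env.sign_off(): hands the job in, once; it reports no verdict.
The state is a dict: "time": time; "q": joint angles; "joint_velocities": joint speeds; "joint_torque": joint torques, N m; "eef_pos": TCP position; "orientation": TCP orientation; "force": force on the tool from outside, world axes, zero at the start; "moment": the same for the moment, N m; "width": opening from 0.0 (shut) to 1.0 (fully open).
Only numpy, scipy, OpenCV 4.12 (cv2) and the standard library are available. Lean on these libraries where they do the work, as an engineer would, in place of code of your own. Each camera call takes 0.05 s, during which the arm holds its last target. There are 200 camera calls.

## Working session

There is one attempt and no reset: what is moved stays moved. The work goes in short steps, Python scripts to look and compute and a tool call to move; the robot and the scene stay as the last step left them, time stands still between calls to the robot, and variables do not carry over. Pictures are saved under pics/ and viewed, about 8 in all and at most 12, crops included, and the job is handed in when it is done.

Besides the shell and the picture viewer there is one more tool, called after ">>>" in YAML: its name, and indented under it one key for each argument. arm_command: Moves the arm, as the interface text tells. Its arguments: {"type":"object","properties":{"targets":{"type":"array"},"gripper":{"type":"number"},"grip_force":{"type":"number"}},"required":["targets"]}

```bash
mkdir -p pics; python3 - <<'E'
from workcell import env
import cv2,numpy as np
for n in("scene","top"):
    c=env.camera(n); cv2.imwrite(f"pics/{n}0.png",cv2.resize(c["image"][:,:,::-1],(800,600),interpolation=cv2.INTER_CUBIC))
    print(n,c["mtx"],c["eye"],c["orientation"],[k for k in c])
s=env.get_state();print(s["orientation"],s["eef_pos"],s["time"],env.grip_depth)
E
ls
```

```text
scene [[380.93966319   0.         273.13850261]
 [  0.         380.93966319 210.38832547]
 [  0.           0.           1.        ]] [1149.54327779  120.15110907  916.02671471] [[-0.10155064 -0.81806459  0.56608992]
 [ 0.99475962 -0.09028689  0.04797465]
 [ 0.01186413  0.56799526  0.82294631]] ['image', 'mtx', 'eye', 'orientation']
top [[450.1240156    0.         279.32854579]
 [  0.         450.1240156  208.42864576]
 [  0.           0.           1.        ]] [ 471.67860153   81.12710048 1210.71234964] [[ 0.00485281  0.99348697 -0.11384244]
 [-0.99991468  0.00620161  0.01149676]
 [ 0.01212789  0.11377693  0.99343229]] ['image', 'mtx', 'eye', 'orientation']
[[-7.38651201e-04  4.30310380e-01 -9.02680692e-01]
 [ 1.16361483e-03 -9.02679957e-01 -4.30310982e-01]
 [-9.99999050e-01 -1.36822236e-03  1.66050096e-04]] [ 311.71964026 -654.08260023  217.86201037] 0.1 18.8
pics
```

View pics/top0.png

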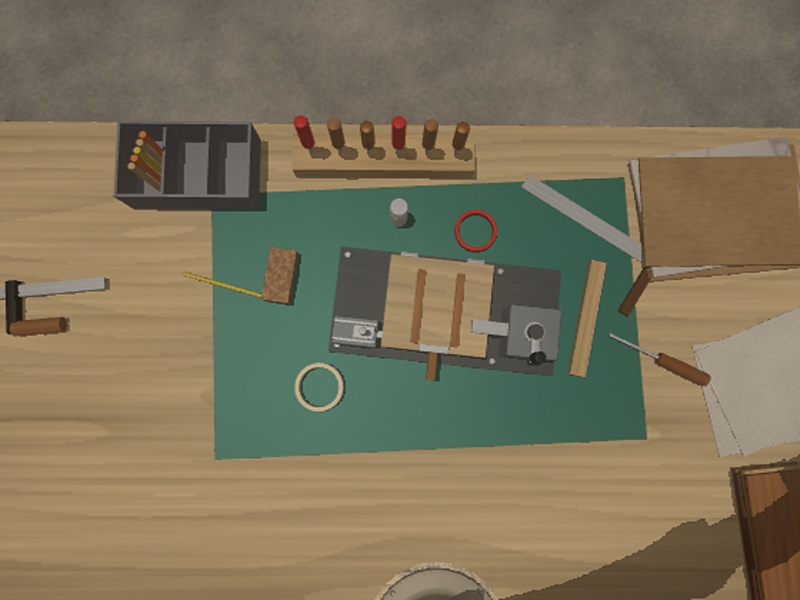

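View pics/scene0.png

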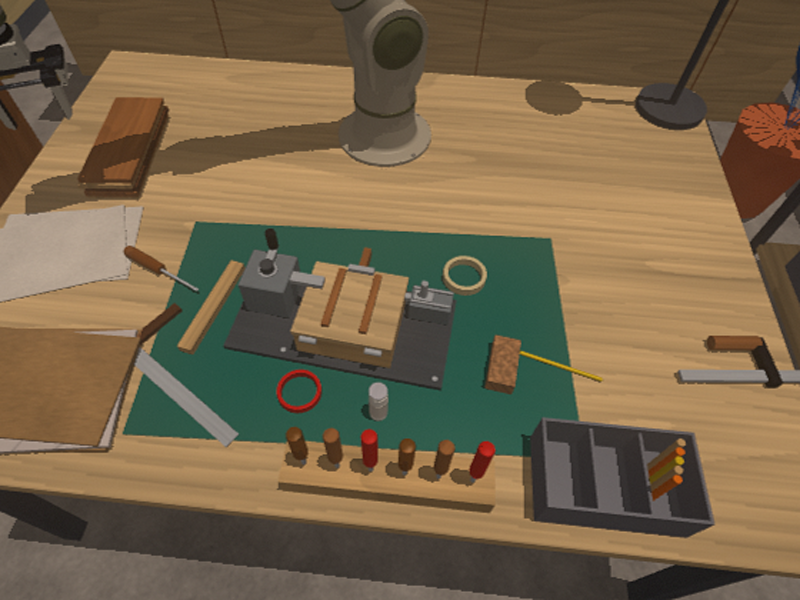

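```bash
cat > h.py <<'E'
from workcell import env
import cv2,numpy as np
from scipy.optimize import least_squares
from scipy.spatial.transform import Rotation as R
def proj(c,P):
    p=(np.atleast_2d(P)-c["eye"])@np.array(c["orientation"]); p=p*[1,-1,-1]
    u=p@np.array(c["mtx"]).T; return u[:,:2]/u[:,2:]
def p2w(pose,P):
    x,y,a=pose; P=np.atleast_2d(P); r=np.array([[np.cos(a),-np.sin(a),0],[np.sin(a),np.cos(a),0],[0,0,1]])
    return P@r.T+[x,y,0]
def knob(pose,q,z=142): return p2w(pose,[-30-45*np.cos(q),-170-45*np.sin(q),z])[0]
def crop(c,center,half,fn,pts=[],k=None):
    h=half; x0=int(center[0]-h*4/3);y0=int(center[1]-h); s=600/(2*h)
    M=np.float32([[s,0,-x0*s],[0,s,-y0*s]])
    im=cv2.warpAffine(np.ascontiguousarray(c["image"][:,:,::-1]),M,(800,600),flags=cv2.INTER_CUBIC)
    for p in pts: cv2.drawMarker(im,tuple(int(v) for v in (np.array(p)-[x0,y0])*s),(255,0,255),0,14,1)
    cv2.imwrite("pics/"+fn,im); print(fn,"x0,y0,s",x0,y0,s)
E
python3 - <<'E'
from h import *
ct=env.camera("top");cs=env.camera("scene")
obs=[(ct,(100,190,12),(341,247)),(ct,(100,-230,12),(560,270)),(ct,(-100,190,12),(329,352)),(ct,(-100,-230,12),(553,376)),
(cs,(100,190,12),(440,388)),(cs,(100,-230,12),(226,348)),
(ct,(80,90,84),(389,254)),(ct,(80,-90,84),(494,264)),(ct,(-80,90,84),(383,346)),(ct,(-80,-90,84),(487,358))]
f=lambda v:np.concatenate([proj(c,p2w(v,P))[0]*800/560-np.array(o) for c,P,o in obs])
r=least_squares(f,[500,0,0.1],x_scale=[10,10,.1],loss="soft_l1");print(r.x,r.fun.reshape(-1,2).round(1))
kt=least_squares(lambda q:proj(ct,knob(r.x,q[0],158))[0]*800/560-[538,357],[.3]);print("crank",kt.x,kt.fun)
pts=np.vstack([proj(ct,p2w(r.x,P)) for c,P,o in obs]+[proj(ct,knob(r.x,kt.x[0],z)) for z in(116,158)]+[proj(ct,p2w(r.x,P)) for P in[(-115,0,90),(-60,123,104),(-132,0,90)]])
crop(ct,(313,218),62*1.35,"top1.png",pts)
E
```

```text
[ 5.87912920e+02 -1.12354598e+00 -9.79408694e-02] [[-0.3 -0.5]
 [ 1.5 -0.6]
 [-0.5 -0. ]
 [ 0.5 -0.7]
 [ 0.7 -2. ]
 [-3.7 -3. ]
 [ 3.2  1.5]
 [-1.1  1.9]
 [-0.3 -0.8]
 [-1.9 -2.2]]
crank [-0.09032977] [ 0.11941084 -0.60866714]
top1.png x0,y0,s 201 134 3.5842293906810037
```

View pics/top1.png

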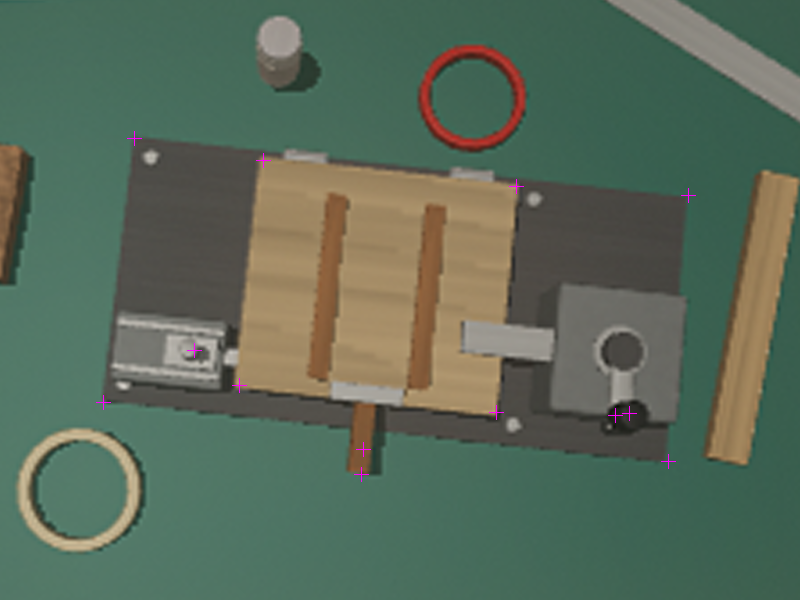

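```bash
cat >> h.py <<'E'
POSE=(587.9,-1.1,-0.098)
def tool(pitch=0,yaw=0):
    # x down, y=-press y, z=-press x ; pitch>0: fingers tip lean toward press +x (lid side)
    a=POSE[2]+yaw; px=np.array([np.cos(a),np.sin(a),0]); py=np.array([-np.sin(a),np.cos(a),0]); z=np.array([0,0,1.])
    X=-z*np.cos(pitch)+px*np.sin(pitch); Y=-py
    return np.column_stack([X,Y,np.cross(X,Y)])
def rows(targets):
    "targets: list of (grasp-point world, orientation)"
    s=env.get_state(); R0=np.array(s["orientation"]); p0=np.array(s["eef_pos"])
    for g,O in targets:
        t=np.array(g)+O[:,0]*env.grip_depth
        d=R0.T@(t-p0); w=np.degrees(R.from_matrix(R0.T@O).as_rotvec())
        print(", ".join(f"{v:.1f}" for v in [*d,*w]))
def st():
    s=env.get_state(); O=np.array(s["orientation"]); g=np.array(s["eef_pos"])-O[:,0]*env.grip_depth
    a=POSE[2]; d=g-[POSE[0],POSE[1],0]
    pr=np.array([d[0]*np.cos(a)+d[1]*np.sin(a),-d[0]*np.sin(a)+d[1]*np.cos(a),d[2]])
    print("t",s["time"],"grasp press",pr.round(1),"F",np.round(s["force"],1),"w",round(s["width"]*93,1)); return pr
E
python3 - <<'E'
from h import *
st(); k=knob(POSE,0.0,142); print(k)
rows([(k+[0,0,100],tool()),(k+[0,0,4],tool())])
E
```

```text
t 0.2 grasp press [-210.8 -677.   236.9] F [0.4 0.1 0.6] w 93.0
[ 496.62651616 -162.94607239  142.        ]
-4.8, -363.9, -378.2, 31.1, 0.0, 0.1
91.2, -363.9, -378.2, 31.1, 0.0, 0.1
```

>>> arm_command:
  targets: [-5,-60,-63,10,0,0,-5,-120,-126,20,0,0,-5,-182,-189,31,0,0,-5,-243,-252,31,0,0,-5,-303,-315,31,0,0,-5,-364,-378,31,0,0,-5,-364,-378,31,0,0,-5,-364,-378,31,0,0,-5,-364,-378,31,0,0,-5,-364,-378,31,0,0,-5,-364,-378,31,0,0]
  gripper: 50

```text
time: 1.58
eef_pos: [496.0, -163.9, 223.4]
orientation: [[-0.001, -0.097, -0.995], [0.0, -0.995, 0.097], [-1.0, -0.0, 0.001]]
force: [-0.6, -0.6, 0.4]
width: 0.537
```

```bash
python3 - <<'E'
from h import *
st(); 
k=knob(POSE,0.0,142)
rows([(k+[0,0,100],tool()),(k+[0,0,4],tool())])
c=env.camera("wrist"); print(proj(c,[k+[0,0,16],k-[0,0,26]]))
cv2.imwrite("pics/w1.png",c["image"][:,:,::-1])
c=env.camera("top"); crop(c,proj(c,k)[0],40,"t2.png",proj(c,[k+[0,0,16],k-[0,0,26]]))
E
```

```text
t 1.575 grasp press [ -75.5 -171.1  242.2] F [-0.6 -0.6  0.4] w 49.9
0.2, -1.1, -0.6, 0.1, 0.0, 0.0
96.2, -1.0, -0.6, 0.1, 0.0, 0.0
[[282.9876611  221.64879677]
 [283.36458571 205.84175555]]
t2.png x0,y0,s 323 209 7.5
```

View pics/w1.png

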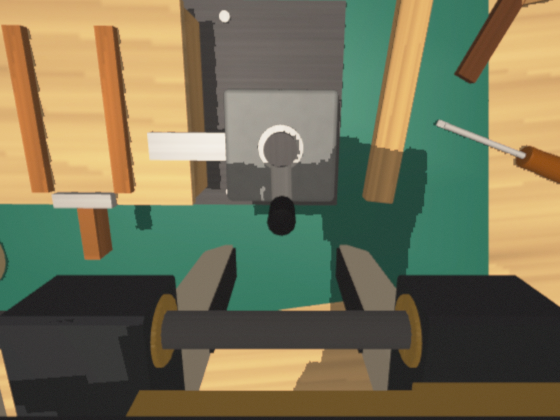

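>>> arm_command:
  targets: [40,-1,-0.5,0,0,0,80,-1,-0.5,0,0,0,96,-1,-0.5,0,0,0,96,-1,-0.5,0,0,0]

```text
time: 2.17
eef_pos: [495.3, -164.5, 126.4]
orientation: [[-0.003, -0.1, -0.995], [0.001, -0.995, 0.1], [-1.0, -0.0, 0.003]]
force: [-0.3, 0.1, 1.7]
width: 0.536
```

>>> arm_command:
  targets: [0,0,0,0,0,0,0,0,0,0,0,0,0,0,0,0,0,0,0,0,0,0,0,0]
  gripper: 10
  grip_force: 20

```text
time: 2.68
eef_pos: [495.6, -164.1, 126.9]
orientation: [[-0.002, -0.1, -0.995], [0.001, -0.995, 0.1], [-1.0, -0.001, 0.002]]
force: [-0.5, 3.2, 4.5]
width: 0.21
```

```bash
python3 - <<'E'
from h import *
st()
rows([(knob(POSE,q,146),tool()) for q in np.arange(1,13)*.2])
E
```

```text
t 2.675 grasp press [ -75.8 -171.2  145.7] F [-0.5  3.2  4.5] w 19.6
-0.3, 7.7, -1.8, -0.1, 0.1, 0.0
-0.3, 16.3, -4.5, -0.1, 0.1, 0.0
-0.4, 24.2, -8.8, -0.1, 0.1, 0.0
-0.4, 31.0, -14.6, -0.1, 0.1, 0.0
-0.4, 36.6, -21.6, -0.1, 0.1, 0.0
-0.4, 40.7, -29.7, -0.1, 0.1, 0.0
-0.4, 43.1, -38.3, -0.1, 0.1, 0.0
-0.5, 43.7, -47.3, -0.1, 0.1, 0.0
-0.5, 42.5, -56.2, -0.1, 0.1, 0.0
-0.5, 39.6, -64.7, -0.1, 0.1, 0.0
-0.5, 35.0, -72.4, -0.1, 0.1, 0.0
-0.5, 29.0, -79.1, -0.1, 0.1, 0.0
```

>>> arm_command:
  targets: [0,7.7,-1.5,0,0,0,0,16.3,-4.3,0,0,0,0,24.2,-8.7,0,0,0,0,31,-14.5,0,0,0,0,36.6,-21.6,0,0,0,0,40.7,-29.7,0,0,0,0,43.1,-38.3,0,0,0,0,43.7,-47.3,0,0,0,0,42.5,-56.2,0,0,0,0,39.6,-64.7,0,0,0,0,35,-72.4,0,0,0,0,29,-79.1,0,0,0]

```text
time: 4.18
eef_pos: [568.9, -199.6, 126.6]
orientation: [[-0.008, -0.1, -0.995], [0.004, -0.995, 0.1], [-1.0, -0.003, 0.008]]
force: [-9.5, 6.9, 12.0]
width: 0.214
```

```bash
python3 - <<'E'
from h import *
p=st();print(np.arctan2(-(p[1]+170),-(p[0]+30)),np.hypot(p[0]+30,p[1]+170))
rows([(knob(POSE,q,146),tool()) for q in 2.4+np.arange(1,13)*.2])
E
```

```text
t 4.175 grasp press [   0.7 -199.5  145.4] F [-9.5  6.9 12. ] w 19.9
2.376174106815883 42.56300487618538
-0.6, -6.3, -8.0, -0.1, 0.5, 0.2
-0.7, -14.4, -11.8, -0.1, 0.5, 0.2
-0.7, -23.1, -14.0, -0.1, 0.5, 0.2
-0.6, -32.1, -14.3, -0.1, 0.5, 0.2
-0.6, -41.0, -12.9, -0.1, 0.5, 0.2
-0.5, -49.4, -9.7, -0.1, 0.5, 0.2
-0.5, -57.0, -4.9, -0.1, 0.5, 0.2
-0.4, -63.5, 1.3, -0.1, 0.5, 0.2
-0.3, -68.6, 8.6, -0.1, 0.5, 0.2
-0.3, -72.2, 16.9, -0.1, 0.5, 0.2
-0.2, -74.1, 25.6, -0.1, 0.5, 0.2
-0.1, -74.2, 34.6, -0.1, 0.5, 0.2
```

>>> arm_command:
  targets: [0,-6.3,-7,0,0,0,0,-14.4,-10.8,0,0,0,0,-23.1,-13,0,0,0,0,-32.1,-13.3,0,0,0,0,-41,-11.9,0,0,0,0,-49.4,-8.7,0,0,0,0,-57,-3.9,0,0,0,0,-63.5,2.3,0,0,0,0,-68.6,9.6,0,0,0,0,-72.2,17.9,0,0,0,0,-74.1,26.6,0,0,0,0,-74.2,35.6,0,0,0]

```text
time: 5.68
eef_pos: [541.6, -119.1, 127.1]
orientation: [[-0.007, -0.097, -0.995], [0.006, -0.995, 0.097], [-1.0, -0.005, 0.007]]
force: [3.8, 6.0, 1.0]
width: 0.216
```

```bash
python3 - <<'E'
from h import *
p=st();print(np.arctan2(-(p[1]+170),-(p[0]+30)),np.hypot(p[0]+30,p[1]+170))
rows([(knob(POSE,q,146),tool()) for q in 4.8+np.arange(1,14)*.2])
E
```

```text
t 5.675 grasp press [ -34.3 -122.1  145.9] F [3.8 6.  1. ] w 20.1
-1.4804286929621524 48.09164702746399
-0.1, 4.8, 8.3, 0.0, 0.4, 0.3
-0.0, 8.2, 16.6, 0.0, 0.4, 0.3
0.0, 13.2, 24.1, 0.0, 0.4, 0.3
0.0, 19.6, 30.4, 0.0, 0.4, 0.3
0.0, 27.1, 35.4, 0.0, 0.4, 0.3
-0.0, 35.4, 38.8, 0.0, 0.4, 0.3
-0.0, 44.2, 40.4, 0.0, 0.4, 0.3
-0.1, 53.2, 40.3, 0.0, 0.4, 0.3
-0.2, 62.0, 38.3, 0.0, 0.4, 0.3
-0.2, 70.2, 34.7, 0.0, 0.4, 0.3
-0.3, 77.5, 29.5, 0.0, 0.4, 0.3
-0.4, 83.7, 23.0, 0.0, 0.4, 0.3
-0.5, 88.4, 15.3, 0.0, 0.4, 0.3
```

>>> arm_command:
  targets: [0,2.5,9,0,0,0,0,6,17.5,0,0,0,0,11,25,0,0,0,0,17.5,31.5,0,0,0,0,25,36.5,0,0,0,0,33.4,40,0,0,0,0,42.2,41.5,0,0,0,0,51.2,41.4,0,0,0,0,60,39.4,0,0,0,0,68.2,35.8,0,0,0,0,75.5,30.6,0,0,0,0,75.5,30.6,0,0,0]

```text
time: 7.18
eef_pos: [505.4, -192.2, 127.0]
orientation: [[-0.005, -0.097, -0.995], [0.006, -0.995, 0.097], [-1.0, -0.005, 0.005]]
force: [5.1, 1.8, -2.6]
width: 0.211
```

```bash
python3 - <<'E'
from h import *
p=st();print(np.arctan2(-(p[1]+167.3),-(p[0]+31.3))+6.283,np.hypot(p[0]+31.3,p[1]+167.3))
P2=lambda q:p2w(POSE,[-31.3-45*np.cos(q),-167.3-45*np.sin(q),146])[0]
rows([(P2(q),tool()) for q in (7.1,7.2,7.3,7.4)])
E
```

```text
t 7.175 grasp press [ -63.3 -198.3  145.8] F [ 5.1  1.8 -2.6] w 19.6
7.0524072531856365 44.58791921125857
-0.2, 1.9, -1.3, 0.0, 0.3, 0.3
-0.2, 4.8, -4.7, 0.0, 0.3, 0.3
-0.3, 7.3, -8.4, 0.0, 0.3, 0.3
-0.3, 9.5, -12.4, 0.0, 0.3, 0.3
```

>>> arm_command:
  targets: [0,2,-1.3,0,0,0,0,4.8,-4.7,0,0,0,0,6.5,-7,0,0,0,0,7.5,-8.5,0,0,0,0,7.5,-8.5,0,0,0]

```text
time: 7.8
eef_pos: [510.0, -197.3, 126.7]
orientation: [[-0.012, -0.096, -0.995], [0.01, -0.995, 0.095], [-1.0, -0.009, 0.013]]
force: [-6.7, 13.6, 10.7]
width: 0.207
```

```bash
python3 - <<'E'
from h import *
p=st();print(np.arctan2(-(p[1]+167.3),-(p[0]+31.3))+6.283,np.hypot(p[0]+31.3,p[1]+167.3))
P2=lambda q:p2w(POSE,[-31.3-45*np.cos(q),-167.3-45*np.sin(q),146])[0]
rows([(P2(q),tool()) for q in (7.2,7.3,7.4,7.5)])
E
```

```text
t 7.8 grasp press [ -58.1 -203.   145.5] F [-6.7 13.6 10.7] w 19.2
7.211136642501036 44.65279535360957
-0.5, 0.1, 0.4, 0.1, 0.7, 0.5
-0.6, 2.7, -3.3, 0.1, 0.7, 0.5
-0.6, 4.9, -7.2, 0.1, 0.7, 0.5
-0.7, 6.7, -11.4, 0.1, 0.7, 0.5
```

>>> arm_command:
  targets: [0,-1,1.5,0,0,0,0,-1,1.5,0,0,0,0,-1,1.5,0,0,0,-40,-1,1.5,0,0,0,-90,-1,1.5,0,0,0,-90,-1,1.5,0,0,0]
  gripper: 40

```text
time: 8.55
eef_pos: [511.6, -198.5, 220.0]
orientation: [[-0.005, -0.096, -0.995], [0.008, -0.995, 0.096], [-1.0, -0.008, 0.006]]
force: [-0.1, 0.6, -0.7]
width: 0.429
```

```bash
python3 - <<'E'
from h import *
p=st(); g=p2w(POSE,[-115,0,78])[0]
rows([(g+[0,0,150],tool()),(g+[0,0,90],tool())])
E
```

```text
t 8.55 grasp press [ -56.5 -204.   238.8] F [-0.1  0.6 -0.7] w 39.9
12.7, -203.9, 58.0, 0.1, 0.4, 0.4
72.7, -203.4, 57.6, 0.1, 0.4, 0.4
```

>>> arm_command:
  targets: [0,-50,15,0,0,0,0,-100,30,0,0,0,5,-150,45,0,0,0,13,-204,58,0,0.4,0.4,60,-204,58,0,0.4,0.4,73,-204,58,0,0.4,0.4,73,-204,58,0,0.4,0.4]

```text
time: 9.43
eef_pos: [472.6, 9.8, 148.2]
orientation: [[-0.002, -0.098, -0.995], [-0.0, -0.995, 0.098], [-1.0, 0.0, 0.002]]
force: [0.7, -0.9, 0.6]
width: 0.43
```

```bash
python3 - <<'E'
from h import *
p=st(); g=p2w(POSE,[-115,0,78])[0]
rows([(g,tool())])
c=env.camera("wrist"); cv2.imwrite("pics/w2.png",c["image"][:,:,::-1])
print(proj(c,p2w(POSE,[(-132,7,90),(-132,-7,90),(-132,0,90),(-83,0,90)])))
E
```

```text
t 9.425 grasp press [-115.7   -0.4  167. ] F [ 0.7 -0.9  0.6] w 40.0
89.0, -0.5, -0.9, -0.0, 0.1, -0.0
[[273.392668   248.67682486]
 [294.2837571  248.66958112]
 [283.83852485 248.67320288]
 [283.73248912 176.39075967]]
```

View pics/w2.png

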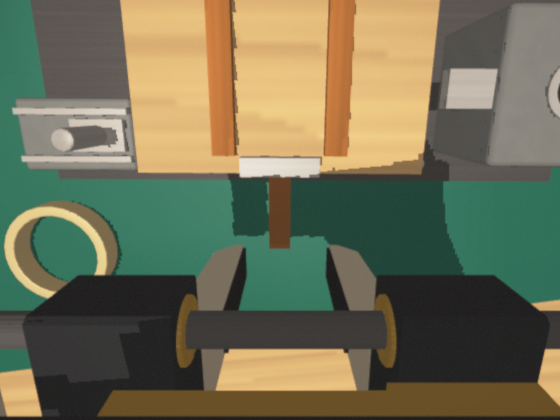

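>>> arm_command:
  targets: [45,-3,-0.5,0,0,0,80,-3,-0.5,0,0,0,89,-3,-0.5,0,0,0,89,-3,-0.5,0,0,0,89,-3,-0.5,0,0,0]

```text
time: 10.1
eef_pos: [474.9, 12.4, 61.3]
orientation: [[0.002, -0.099, -0.995], [0.0, -0.995, 0.099], [-1.0, -0.0, -0.002]]
force: [0.2, -0.5, -0.0]
width: 0.433
```

>>> arm_command:
  targets: [0,0,0,0,0,0,0,0,0,0,0,0,0,0,0,0,0,0,0,0,0,0,0,0]
  gripper: 5
  grip_force: 15

```text
time: 10.6
eef_pos: [475.2, 13.8, 61.7]
orientation: [[0.003, -0.098, -0.995], [0.001, -0.995, 0.098], [-1.0, -0.002, -0.003]]
force: [0.2, 4.4, 5.4]
width: 0.149
```

```bash
sed -i 's/^POSE=.*/POSE=(587.9-0.6,1.5,-0.098)/' h.py; python3 - <<'E'
from h import *
st()
E
```

```text
t 10.6 grasp press [-112.8    1.2   80.5] F [0.2 4.4 5.4] w 13.9
```

>>> arm_command:
  targets: [-2,0,0,0,0,0,-4,0,0,0,0,0,-6,0,0,0,0,0,-8,0,0,0,0,0,-8,0,0,0,0,0]
  grip_force: 20

```text
time: 11.22
eef_pos: [475.6, 13.8, 69.9]
orientation: [[0.004, -0.098, -0.995], [0.002, -0.995, 0.098], [-1.0, -0.002, -0.004]]
force: [2.8, 1.1, -3.8]
width: 0.151
```

>>> arm_command:
  targets: [-1,0,0,0,0,0,-2,0,0,0,0,0,-3,0,0,0,0,0,-4,0,0,0,0,0,-4,0,0,0,0,0]

```text
time: 11.85
eef_pos: [475.9, 13.8, 74.0]
orientation: [[0.004, -0.098, -0.995], [0.002, -0.995, 0.098], [-1.0, -0.002, -0.004]]
force: [3.2, 1.2, -3.4]
width: 0.151
```

```bash
python3 - <<'E'
from h import *
st()
E
```

```text
t 11.85 grasp press [-112.1    1.3   92.8] F [ 3.2  1.2 -3.4] w 14.0
```

>>> arm_command:
  targets: [-1,0,0,0,0,0,-2,0,0,0,0,0,-2,0,0,0,0,0]

```text
time: 12.22
eef_pos: [476.0, 13.8, 76.1]
orientation: [[0.005, -0.098, -0.995], [0.002, -0.995, 0.098], [-1.0, -0.002, -0.005]]
force: [4.8, 0.7, -4.0]
width: 0.149
```

>>> arm_command:
  targets: [-1,0,0,0,0,0,-2,0,0,0,0,0,-2,0,0,0,0,0]

```text
time: 12.6
eef_pos: [476.2, 13.7, 78.2]
orientation: [[0.005, -0.098, -0.995], [0.002, -0.995, 0.098], [-1.0, -0.002, -0.005]]
force: [3.8, 0.8, -3.5]
width: 0.15
```

>>> arm_command:
  targets: [-1.5,0,0,0,0,0,-3,0,0,0,0,0,-4,0,0,0,0,0,-4,0,0,0,0,0]

```text
time: 13.1
eef_pos: [476.6, 13.7, 82.4]
orientation: [[0.006, -0.098, -0.995], [0.002, -0.995, 0.098], [-1.0, -0.002, -0.006]]
force: [4.7, 0.0, -2.7]
width: 0.15
```

>>> arm_command:
  targets: [-2,0,0,0,0,0,-4,0,0,0,0,0,-6,0,0,0,0,0,-6,0,0,0,0,0]

```text
time: 13.6
eef_pos: [477.2, 13.6, 88.7]
orientation: [[0.007, -0.098, -0.995], [0.002, -0.995, 0.098], [-1.0, -0.002, -0.007]]
force: [5.8, 1.0, -3.1]
width: 0.153
```

```bash
python3 - <<'E'
from h import *
p=st(); 
def G(th): return p2w(POSE,[80-195*np.cos(th)+6*np.sin(th)+1.5,p[1],72+195*np.sin(th)+6*np.cos(th)])[0]
for th in np.arange(.15,1.03,.07): print(round(th,2),end=" "); rows([(G(th),tool())])
E
```

```text
t 13.6 grasp press [-110.9    1.3  107.5] F [ 5.8  1.  -3.1] w 14.2
0.15 0.4, 0.0, -0.3, -0.0, -0.4, 0.1
0.22 -12.9, 0.0, -3.4, -0.0, -0.4, 0.1
0.29 -26.0, -0.0, -7.3, -0.0, -0.4, 0.1
0.36 -38.7, -0.1, -12.1, -0.0, -0.4, 0.1
0.43 -51.1, -0.1, -17.9, -0.0, -0.4, 0.1
0.5 -63.1, -0.1, -24.5, -0.0, -0.4, 0.1
0.57 -74.6, -0.1, -31.9, -0.0, -0.4, 0.1
0.64 -85.5, -0.2, -40.0, -0.0, -0.4, 0.1
0.71 -95.8, -0.2, -49.0, -0.0, -0.4, 0.1
0.78 -105.5, -0.2, -58.6, -0.0, -0.4, 0.1
0.85 -114.5, -0.2, -68.9, -0.0, -0.4, 0.1
0.92 -122.7, -0.3, -79.8, -0.0, -0.4, 0.1
0.99 -130.2, -0.3, -91.2, -0.0, -0.4, 0.1
```

>>> arm_command:
  targets: [-6,0,-1.7,0,0,0,-13,0,-3.4,0,0,0,-26,0,-7.5,0,0,0,-39,0,-12.5,0,0,0,-51,0,-18.5,0,0,0,-63,0,-25,0,0,0,-63,0,-25,0,0,0]

```text
time: 14.48
eef_pos: [500.1, 11.2, 152.3]
orientation: [[0.005, -0.098, -0.995], [0.002, -0.995, 0.098], [-1.0, -0.002, -0.005]]
force: [-3.7, 3.2, 0.5]
width: 0.15
```

```bash
python3 - <<'E'
from h import *
p=st(); print(np.arctan2(p[2]-72,80-p[0])-.031,np.hypot(p[2]-72,80-p[0]))
def G(th): return p2w(POSE,[80-195*np.cos(th)+6*np.sin(th)+2.5,p[1],72+195*np.sin(th)+6*np.cos(th)])[0]
for th in np.arange(.57,1.03,.07): print(round(th,2),end=" "); rows([(G(th),tool())])
c=env.camera("scene"); crop(c,proj(c,p2w(POSE,(0,0,100)))[0],110,"s3.png")
E
```

```text
t 14.475 grasp press [-87.8   1.1 171.1] F [-3.7  3.2  0.5] w 13.9
0.5025490026452999 194.916098126096
0.57 -11.1, 0.0, -9.4, -0.0, -0.3, 0.1
0.64 -22.0, -0.0, -17.5, -0.0, -0.3, 0.1
0.71 -32.4, -0.0, -26.4, -0.0, -0.3, 0.1
0.78 -42.1, -0.1, -36.0, -0.0, -0.3, 0.1
0.85 -51.1, -0.1, -46.3, -0.0, -0.3, 0.1
0.92 -59.4, -0.1, -57.2, -0.0, -0.3, 0.1
0.99 -66.9, -0.1, -68.6, -0.0, -0.3, 0.1
s3.png x0,y0,s 99 97 2.727272727272727
```

View pics/s3.png

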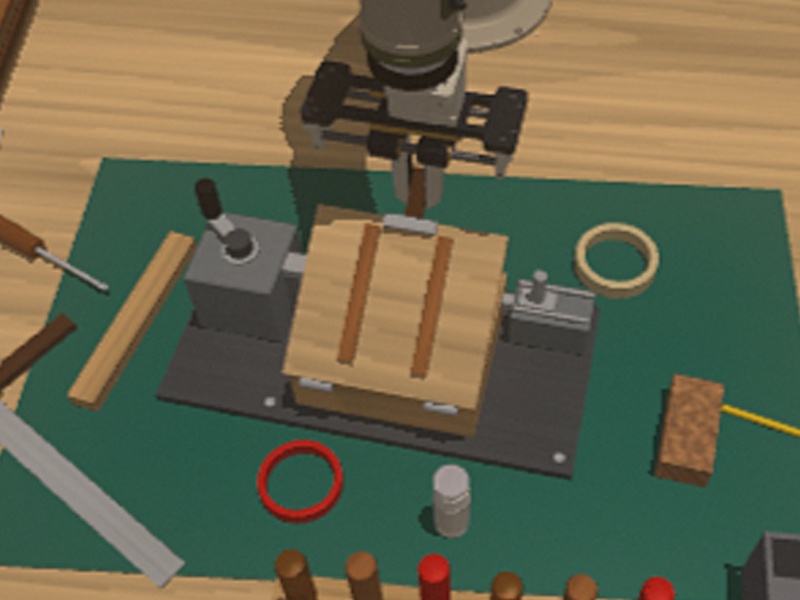

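Part-way check: the lid is raised (front edge near (410,225)), with the pull between the fingers at (415,190). The clamp bar is withdrawn at (295,262) and the bystanders look unmoved. I'll keep lifting.

>>> arm_command:
  targets: [-5,0,-4,0,0,0,-11,0,-9.4,0,0,0,-22,0,-17.5,0,0,0,-32.4,0,-26.4,0,0,0,-42,0,-36,0,0,0,-51,0,-46.3,0,0,0,-59.4,0,-57,0,0,0,-65,0,-65.5,0,0,0,-65,0,-65.5,0,0,0,-65,0,-65.5,0,0,0]

```text
time: 15.78
eef_pos: [565.4, 4.5, 217.4]
orientation: [[0.006, -0.098, -0.995], [0.002, -0.995, 0.098], [-1.0, -0.002, -0.006]]
force: [0.4, 0.0, -0.6]
width: 0.148
```

```bash
python3 - <<'E'
from h import *
p=st(); print(np.arctan2(p[2]-72,80-p[0])-.031,np.hypot(p[2]-72,80-p[0]))
c=env.camera("scene"); crop(c,proj(c,p2w(POSE,(0,0,100)))[0],130,"s4.png",proj(c,p2w(POSE,[(80-162*np.cos(.967)+12*np.sin(.967),s*90,72+162*np.sin(.967)+12*np.cos(.967)) for s in(1,-1)])))
E
```

```text
t 15.775 grasp press [-22.2   0.8 236.2] F [ 0.4  0.  -0.6] w 13.8
0.9828065186303346 193.41726776555748
s4.png x0,y0,s 72 77 2.3076923076923075
```

View pics/s4.png

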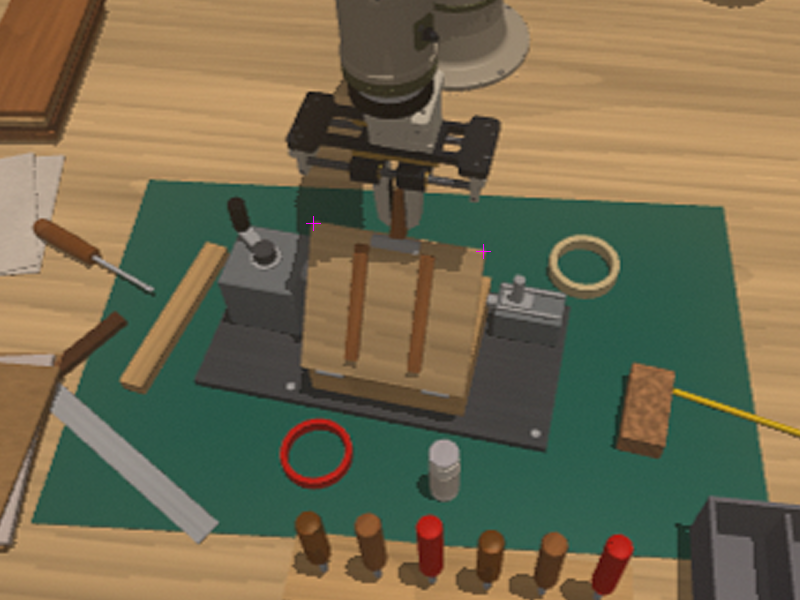

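The lid's front corners sit at about (312,225) and (484,250), where a lid open 0.97 rad should put them. The pull is between the fingers at (400,215), and I see nothing else moved. Next I'll let it settle briefly and hand in.

>>> arm_command:
  targets: [0,0,0,0,0,0,0,0,0,0,0,0,0,0,0,0,0,0,0,0,0,0,0,0]
  grip_force: 30

```text
time: 16.32
eef_pos: [565.2, 4.5, 217.3]
orientation: [[0.006, -0.098, -0.995], [0.002, -0.995, 0.098], [-1.0, -0.002, -0.006]]
force: [-0.4, 0.1, -0.6]
width: 0.148
```

```bash
python3 - <<'E'
from h import *
p=st(); print(np.arctan2(p[2]-72,80-p[0])-.031); print(env.sign_off())
E
```

```text
t 16.325 grasp press [-22.4   0.7 236.1] F [-0.4  0.1 -0.6] w 13.7
0.9820969785925483
the job is handed in; nothing more can be done
None
```

The press is open and handed in at 16.3 s, with the lid held by its pull at about 0.98 rad, roughly two thirds of its travel.

- **Crank:** I wound it counter-clockwise to about 7.21 rad. There the force at the knob rose to about 15 N against the turn, so I took that as the stop. The pictures show the clamp bar clear of the lid.
- **Tug:** I raised the pull in small steps. It passed the 12 mm catch point and reached 27 mm with only 3–4 N downward, so the catch was not caught. I left the bolt alone.
- **Last checks:** The fingers still held the pull at 13.7 mm opening for its 14 mm width. The lid's corners in the scene picture matched 0.97 rad, and the other things on the table looked unmoved.
- **Disagreements:** My first estimate of the press position was about 2.6 mm off sideways, and I corrected it before gripping the pull. The final force reading was only about 0.6 N down, less than the 2–4 N I expected from the lid's weight. The picture and finger opening both show it held.

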